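Drive the stuck hinge pin out of a training-jaw mount

ROBOT

A 6-joint arm with a two-finger parallel gripper is mounted at the origin on the work surface. World frame = base frame: x ahead of the robot, y to its left, z up, the work surface at z = 0. Lengths are in mm, angles in rad, forces in N, time in s.
With the tool pointing down it reaches from about 275 to 1000 mm from the base axis. Payload 8.4 kg.
Tool frame: the origin (TCP) lies at the very end of the fingers, on their centre line; the grasp point (between the pads) lies 19 mm behind it (manip.grip_depth is the distance from the TCP to the grasp point, in mm); z points along the fingers, x is the direction in which the jaws open and shut, and the axes are right-handed (so a half turn about z gives the same grasp; the last joint's range is limited). The gripper opens to 85 mm and grips with 20 to 120 N. Pads are 22 mm wide; open, the fingers measure 114 mm over their backs; the gripper's body (76 mm by 85 mm) begins 54 mm behind the grasp point. The pads swing forward as they close: fully open they stand 13 mm farther back than shut.
Start: joints at [1.258, 0.353, 1.633, -0, 1.155, -0.002], TCP at [191.136, 595.059, 231.281] pointing down, gripper open.
Joint ranges: [-2.63, 2.63], [-0.92, 2.1], [0.06, 2.66], [-1.3, 4.44], [0, 2.69], [-3.02, 3.02]. Speed limits (rad/s): [2.22, 2.22, 2.79, 3.14, 3.14, 3.14].

INTERFACE

Orientations are given as a unit quaternion [x, y, z, w].
In Python, from bench import sensors, get_image, calibration, manip, look_for gives the robot as it stands.
- The arm moves only by the shell command python3 -m creep 'ROWS' [FORCE]. ROWS is JSON, a list of rows, each a list of 7 numbers: the shift along the tool's x, y, z in m, then the turn, a rotation vector about the tool's x, y, z in degrees, then the opening, from -1 (shut) to 1 (fully open). A call has 1 to 12 rows; each row is the pose to reach, as a shift and turn from the pose commanded when the call began, along the tool's axes at that moment; what a row does not reach only later rows make up. A row lasts 1/8 s, in which the tool goes at most 62.5 mm and 10.7 degrees, less where a joint would pass 70% of its speed; a pose out of reach is approached as far as the arm can. A call with a gripper value outside its range is refused whole. The fingers move at their own pace and stop on an object; FORCE is the grip in N (left out, the last holds). Time passes only in rows, so rows that repeat a pose let the fingers close. It gives the time, the measured TCP pose, the force and the opening at its end, in the units of the state.
- sensors.read_state(): the state, without advancing time (a new reading comes with each control period).
- get_image(name): name is "side" or "top"; returns the picture (420x560x3 uint8, red, green, blue); there is no depth.
- calibration(name): a dict with "camera_matrix" (3x3 intrinsics, pixels), "world_from_camera" (4x4, takes a point from camera to world coordinates). Camera axes: x right, y down, z forward; pixel columns grow to the right and rows downward; lengths in mm; the calibration is good to about 2 mm. A picture is of the moment at which its call begins. calibration takes no time and is no camera call.
- manip.hand_in(): hands the job in, once; it reports no verdict.
Trained networks look in the newest picture that a camera, given by its name, has taken for a name from the list of things; names that differ only in an ending like _2 or _b are one class to them, and where a whole thing is asked for, a point or a joint stands for the part that bears it (a point fixed in the world has none). Each returns a list of dicts, best first, with "confidence" (0 to 1); they miss things now and then, are a little off and sometimes report something else, mostly with a low value. They report only what shows in the picture. A call takes as long as a camera call. They do not tell look-alikes from the thing itself.
- look_for(camera, query): "extent" ([centre column, centre row, width, height] in pixels, round what is visible of it).
The state is a dict: "t": time; "joint_positions": joint angles; "dq": joint speeds; "tau": joint torques, N m; "position": TCP position; "eef_rot": TCP orientation; "wrist_force": force on the tool from outside, world axes, zero at the start; "wrist_torque": the same for the moment, N m; "width": opening from 0.0 (shut) to 1.0 (fully open).
Only numpy, scipy, OpenCV 4.12 (cv2) and the standard library are available. Lean on these libraries where they do the work, as an engineer would, in place of code of your own. Each camera call takes 0.05 s, during which the arm holds its last target.

TASK

Drive the stuck hinge pin out of the dark steel swivel link from the far side: take the slim drift punch from the rack, push on the pin's plain end down in the link's open bore (not the domed head at the link's other end) until the pin is completely out below the link, then hang the punch back in the rack and let go.

Things in the scene. Friction and masses are not known exactly. Their poses are not given: they have to be found in the camera images.
- punch: Slim steel drift punch, round, hanging tip down in any hole of the rack; 140 mm long, 0.3 kg. Origin: centre of the flat tip; z up along it. Diameters: 10 mm to z=46, 14 to z=62, collar 56 from z=62 to 69, straight handle 22 from z=71 to 140 mm (grip it here from above). Wrong tools beside it: a stout one (handle 37, shank 29 mm: too thick for the bore) and a pointed one with a mushroom knob.
- rack: Fixed wooden punch rack, 90 (x) x 236 (y) x 82 mm high, open front and back. Origin: centre of its underside, on the bench. Three through holes, 32 mm wide, in a row along its y (y = -72, 0, 72 mm; x = 0); upper face at z = 82 mm. A tool hangs with its collar on this face, the slim punch's tip then at z = 20 mm and its top at 160; the other tools' tops are at 138 to 145 mm: lift clear of them.
- link: Swivel link: flat dark steel bar 194 (x) x 66 (y) x 30 mm fixed on an aluminium support. Origin: centre of the support's underside, on the bench. Link's upper face at z = 76 mm, lower at 46. Upright 26 mm bore at x = +55 mm, y = 0, mouth chamfered to 36 mm, holds the stuck pin. At x = -55 mm another pin shows a domed head 38 mm wide on top: leave it.
- pin_end (a point): Centre of the stuck pin's plain upper end, a flat steel disc 26 mm wide, seen down in the link's open bore; it moves with the pin. At the start it lies 6 to 9 mm below the link's upper face. The pin is 30 mm long; its own head, 36 mm wide, is underneath the link.
- stuck_pin (a joint): How far the stuck pin is driven down (m). 0 to 0.003 at the start; its end lies 6 mm + this value below the link's upper face. From 0.024 it is clear of the link; at 0.028 its head stands on the support's base and it stops hard. It moves stiffly against about 8 N of friction, a little more if pushed fast, and stays where it is left.
Things that resemble listed ones, but are neither listed nor needed, are in the scene too. Leave any yellow look-alike of the punch alone.

How it is judged:
By the outcome, as a careful person would: the job done as asked, in the order asked, and still so for the second after the job is handed in, with the robot touching nothing.
It also fails if it takes over 61 s, if anything falls off the work surface, if the arm or the gripper's body presses on something with over 40 N, if the wrist force passes 120 N, or if a joint passes its speed limit or range.

## Working session

There is one attempt and no reset: what is moved stays moved. The work goes in short steps, Python scripts to look and compute and a shell command to move; the robot and the scene stay as the last step left them, time stands still between calls to the robot, and variables do not carry over. Pictures are saved under pics/ and viewed, and the job is handed in when it is done.

```bash
ls; mkdir -p pics
python3 - <<'E'
from bench import sensors,get_image,calibration,manip,look_for
import cv2
for n in("side","top"):
    im=get_image(n); cv2.imwrite(f"pics/{n}0.png",im[:,:,::-1])
    c=calibration(n); print(n,c["camera_matrix"],c["world_from_camera"])
    for q in("punch","rack","link","pin_end"): print(q,[(round(d["confidence"],2),[round(float(v),1) for v in d["extent"]]) for d in look_for(n,q)])
print(sensors.read_state())
E
```

```text
pics
side [[408.74259879   0.         274.12692015]
 [  0.         408.74259879 211.31527902]
 [  0.           0.           1.        ]] [[-8.55735480e-01 -3.52702224e-01  3.78573546e-01  3.33205893e+02]
 [-5.17137306e-01  5.59106925e-01 -6.48049731e-01  4.60179140e+02]
 [ 1.69054907e-02 -7.50333651e-01 -6.60843111e-01  5.12357301e+02]
 [ 0.00000000e+00  0.00000000e+00  0.00000000e+00  1.00000000e+00]]
punch [(0.86, [179.9, 249.8, 39.7, 72.1])]
rack [(0.94, [240.0, 321.9, 133.2, 181.9])]
link [(0.92, [344.6, 188.6, 107.8, 80.1])]
pin_end [(0.63, [324.2, 182.7, 11.2, 6.7])]
top [[413.69821774   0.         278.30021427]
 [  0.         413.69821774 209.47898986]
 [  0.           0.           1.        ]] [[ 1.70993229e-03 -9.88203072e-01  1.53139690e-01  4.51481851e+02]
 [-9.99818552e-01 -4.59484419e-03 -1.84865015e-02  4.71145748e+01]
 [ 1.89720706e-02 -1.53080292e-01 -9.88031621e-01  9.23739801e+02]
 [ 0.00000000e+00  0.00000000e+00  0.00000000e+00  1.00000000e+00]]
punch [(0.92, [202.7, 235.4, 29.4, 31.2]), (0.57, [209.4, 180.0, 21.9, 30.0])]
rack [(0.95, [203.6, 236.4, 124.3, 57.8])]
link [(0.59, [203.2, 238.1, 119.9, 57.1]), (0.57, [356.1, 235.8, 98.2, 78.9])]
pin_end [(0.53, [335.5, 225.3, 8.7, 11.4])]
{'t': 0.5, 'joint_positions': array([ 1.25764567e+00,  3.53040475e-01,  1.63344211e+00, -8.01578527e-06,
        1.15518666e+00, -2.43441700e-03]), 'dq': array([ 5.37538109e-04, -1.04062071e-03,  3.24894132e-04,  5.02726996e-05,
       -1.44296059e-04,  7.68212483e-04]), 'tau': array([ 2.68483840e-03, -6.04683065e+01, -3.42188036e+01,  3.81398477e-04,
        2.18690882e-03,  6.62824718e-06]), 'position': array([191.10438412, 595.04467259, 231.23762403]), 'eef_rot': array([ 8.08002961e-01,  5.89178423e-01, -2.88456809e-05,  2.54560823e-05]), 'wrist_force': array([ 0.3282709 ,  0.48688028, -0.06541639]), 'wrist_torque': array([-0.03460636, -0.0225159 ,  0.04675465]), 'width': 0.9959020931305793}
```

View pics/side0.png

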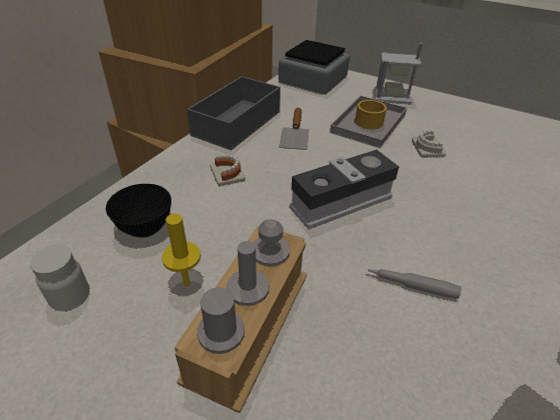

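View pics/top0.png

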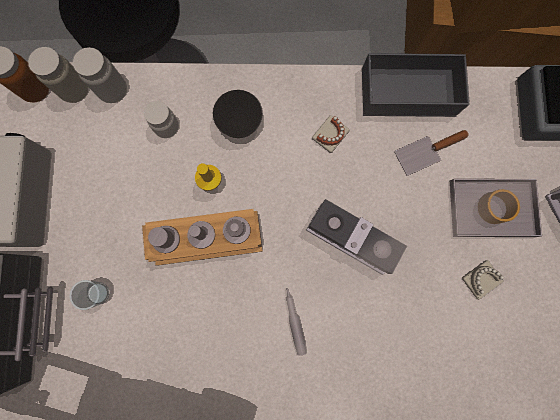

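Run:
```python
import cv2,numpy as np
s=cv2.imread("pics/side0.png");t=cv2.imread("pics/top0.png")
f=lambda im,x,y,w,h,k:cv2.resize(im[y:y+h,x:x+w],None,fx=k,fy=k,interpolation=cv2.INTER_CUBIC)
cv2.imwrite("pics/z1.png",np.vstack([f(s,180,215,130,100,6)[:600]]))
cv2.imwrite("pics/z2.png",f(s,285,145,120,80,6))
cv2.imwrite("pics/z3.png",f(t,140,200,130,70,6))
cv2.imwrite("pics/z4.png",f(t,300,195,110,85,7))
```

```text
(no output)
```

View pics/z1.png

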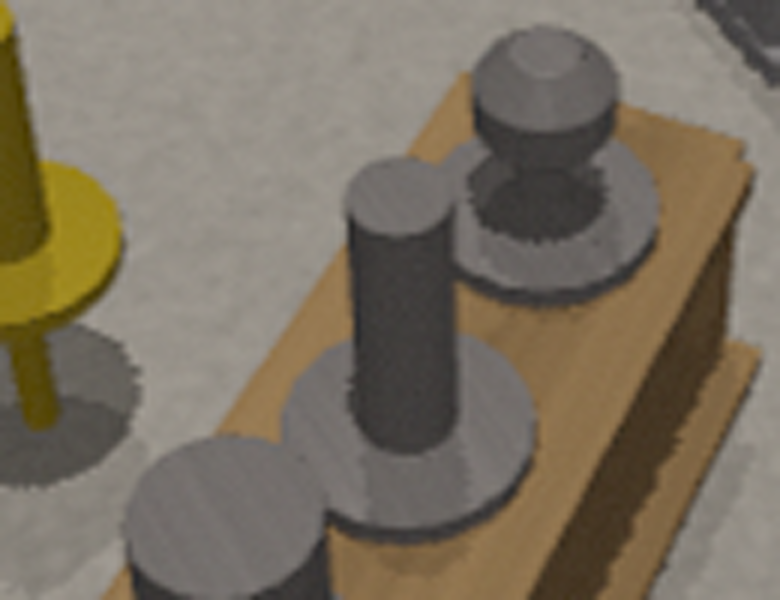

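View pics/z2.png

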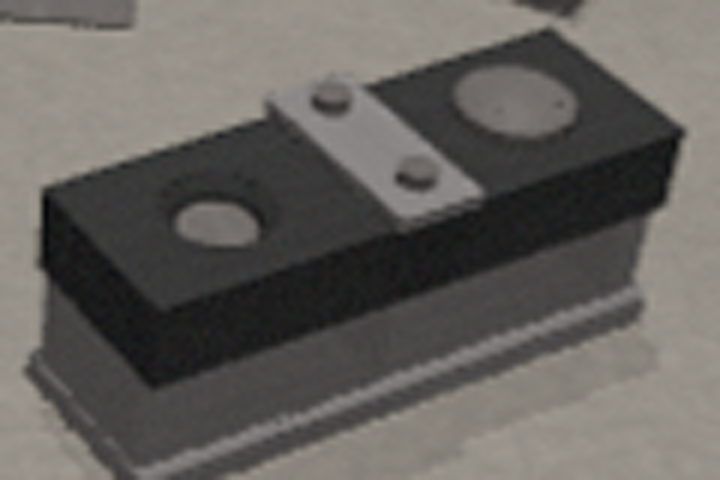

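View pics/z3.png

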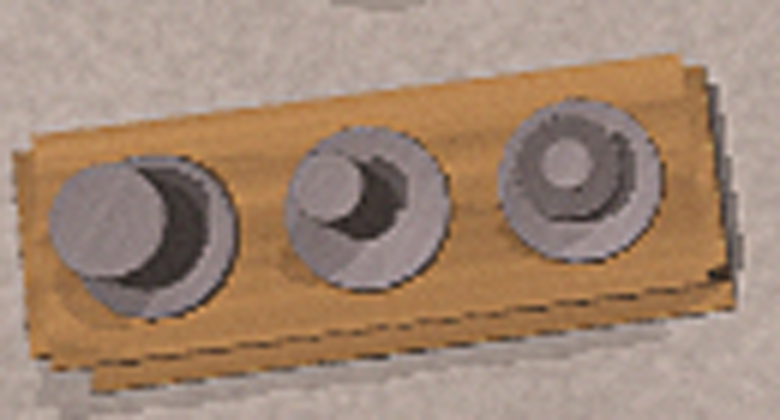

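View pics/z4.png

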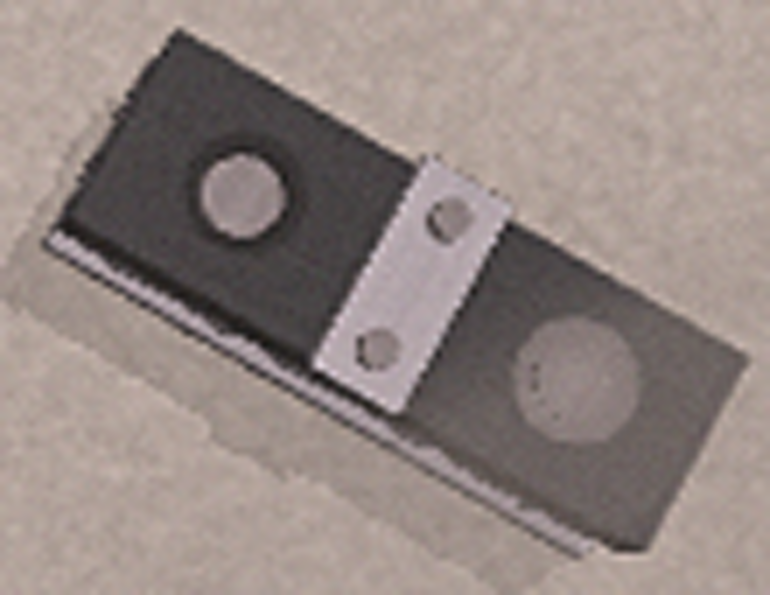

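```bash
cat > h.py <<'E'
import numpy as np
from bench import calibration
def ray(n,u,v):
    c=calibration(n);K=c["camera_matrix"];T=c["world_from_camera"]
    d=T[:3,:3]@np.linalg.solve(K,[u,v,1.]);return T[:3,3],d/np.linalg.norm(d)
def tri(a,b):
    (o1,d1),(o2,d2)=ray("top",*a),ray("side",*b)
    s=np.linalg.lstsq(np.c_[d1,-d2],o2-o1,rcond=None)[0]
    p,q=o1+s[0]*d1,o2+s[1]*d2
    return ((p+q)/2).round(1),np.linalg.norm(p-q).round(1)
def atz(n,uv,z):
    o,d=ray(n,*uv);return (o+d*(z-o[2])/d[2]).round(1)
def proj(n,p):
    c=calibration(n);q=np.linalg.inv(c["world_from_camera"])@np.r_[p,1];q=c["camera_matrix"]@q[:3];return (q[:2]/q[2]).round(1)
E
python3 - <<'E'
from h import *
z=lambda p,o,k:((p[0]+.5)/k-.5+o[0],(p[1]+.5)/k-.5+o[1])
S1=lambda *p:z(p,(180,215),6);S2=lambda *p:z(p,(285,145),6);T3=lambda *p:z(p,(140,200),6);T4=lambda *p:z(p,(300,195),7)
print("htop",tri(T3(328,187),S1(400,195)),atz("top",T3(328,187),160),atz("side",S1(400,195),160))
print("collar",tri(T3(367,208),S1(409,425)),atz("top",T3(367,208),89),atz("side",S1(409,425),89))
print("stout collar",atz("top",T3(152,237),89),"knob collar",atz("top",T3(580,180),89))
print("bore",tri(T4(240,191),S2(218,212)),atz("top",T4(240,191),76),atz("side",S2(218,212),76))
print("pin",tri(T4(243,196),S2(216,223)),atz("top",T4(243,196),69))
print("dome",tri(T4(577,380),S2(516,100)))
for n,c in(("c1",((180,30),(550,28))),("c2",((748,358),(685,130))),("c4",((65,215),(42,190)))):
  print(n,tri(T4(*c[0]),S2(*c[1])))
for a,b in(((180,30),(45,190)),((748,358),(548,28)),((645,552),(685,130)),((65,215),(160,310))): print(tri(T4(*a),S2(*b)),atz("top",T4(*a),76))
E
```

```text
htop (array([529.3, 187.8, 160.9]), np.float64(0.0)) [529.4 188.  160. ] [529.8 187.1 160. ]
collar (array([529.5, 187.8,  88.9]), np.float64(0.1)) [529.6 187.8  89. ] [529.4 187.8  89. ]
stout collar [519.6 259.3  89. ] knob collar [539.3 116.5  89. ]
bore (array([557. , -83.9,  76.1]), np.float64(1.1)) [557.5 -83.8  76. ] [556.5 -84.3  76. ]
pin (array([556.9, -85.3,  71. ]), np.float64(0.6)) [556.9 -85.7  69. ]
dome (array([ 501.5, -180.7,   80.5]), np.float64(0.5))
c1 (array([525.2, -59.1, 189.4]), np.float64(119.3))
c2 (array([ 486.4, -248.1,   41.9]), np.float64(49.8))
c4 (array([561.9, -20.5, 118.7]), np.float64(36.5))
(array([605.7, -66.9,  75.4]), np.float64(0.4)) [605.8 -66.8  76. ]
(array([ 508.9, -232.5,   76.2]), np.float64(0.6)) [ 508.6 -232.6   76. ]
(array([ 452.3, -199.8,   76.4]), np.float64(0.1)) [ 452.2 -199.9   76. ]
(array([549.5, -31.9,  77.9]), np.float64(0.9)) [550.1 -31.9  76. ]
```

```bash
python3 -m creep '[[-0.028,0.045,0.003,0,0,6.4,1],[-0.057,0.089,0.006,0,0,12.9,1],[-0.085,0.134,0.009,0,0,19.3,1],[-0.114,0.179,0.012,0,0,25.8,1],[-0.142,0.223,0.015,0,0,32.2,1],[-0.170,0.268,0.018,0,0,38.6,1],[-0.199,0.313,0.021,0,0,45.1,1],[-0.227,0.357,0.024,0,0,51.5,1],[-0.256,0.402,0.027,0,0,58,1],[-0.2842,0.4466,0.031,0,0,64.4,1],[-0.2842,0.4466,0.031,0,0,64.4,1],[-0.2842,0.4466,0.031,0,0,64.4,1]]' 40
cat > st.py <<'E'
from bench import sensors
import numpy as np,sys
from scipy.spatial.transform import Rotation as R
s=sensors.read_state();M=R.from_quat(s["eef_rot"])
print("t",round(s["t"],2),"pos",s["position"].round(1),"F",s["wrist_force"].round(1),"w",round(s["width"],3),"yaw",np.degrees(np.arctan2(M.as_matrix()[1,0],M.as_matrix()[0,0])).round(2),"z",M.as_matrix()[:,2].round(4),"q",s["joint_positions"].round(2))
if len(sys.argv)>3: print("tool shift mm",M.inv().apply(np.array(list(map(float,sys.argv[1:4])))-s["position"]).round(1))
E
python3 st.py 529.5 187.8 111
```

```text
t: 2.0
position: [529.2, 187.9, 200.2]
eef_rot: [0.998, 0.068, -0.0, -0.0]
wrist_force: [0.2, 1.3, 0.2]
width: 0.998
t 2.0 pos [529.2 187.9 200.2] F [0.2 1.3 0.2] w 0.998 yaw 7.78 z [-5.e-04  2.e-04 -1.e+00] q [0.34 0.29 1.8  0.   1.05 0.2 ]
tool shift mm [ 0.3  0.1 89.2]
```

```bash
python3 -m creep '[[0,0,0.02,0,0,0,1],[0,0,0.045,0,0,0,1],[0,0,0.07,0,0,0,1],[0,0,0.084,0,0,0,1],[0,0,0.089,0,0,0,1],[0,0,0.089,0,0,0,1],[0,0,0.089,0,0,0,-1],[0,0,0.089,0,0,0,-1],[0,0,0.089,0,0,0,-1],[0,0,0.089,0,0,0,-1],[0,0,0.089,0,0,0,-1],[0,0,0.089,0,0,0,-1]]' 60
python3 st.py
python3 - <<'E'
from bench import *
from bench import get_image
import cv2,numpy as np
a=get_image("side");cv2.imwrite("pics/g1.png",cv2.resize(a[150:400,130:380,::-1],None,fx=2.4,fy=2.4))
E
```

```text
t: 3.5
position: [529.7, 187.9, 111.6]
eef_rot: [0.998, 0.068, 0.0, -0.0]
wrist_force: [-0.7, -1.0, 5.6]
width: 0.233
t 3.5 pos [529.7 187.9 111.6] F [-0.7 -1.   5.6] w 0.233 yaw 7.79 z [ 5.e-04  1.e-04 -1.e+00] q [ 0.34  0.4   1.87 -0.    0.87  0.2 ]
```

View pics/g1.png

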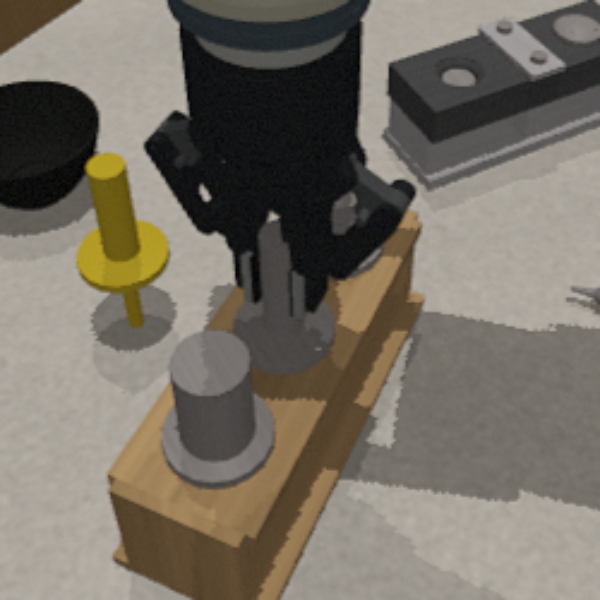

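```bash
python3 -m creep '[[0,0,-0.005,0,0,0,-1],[0,0,-0.015,0,0,0,-1],[0,0,-0.035,0,0,0,-1],[0,0,-0.06,0,0,0,-1],[0,0,-0.085,0,0,0,-1],[0,0,-0.11,0,0,0,-1],[0,0,-0.135,0,0,0,-1],[0,0,-0.15,0,0,0,-1],[0,0,-0.155,0,0,0,-1],[0,0,-0.155,0,0,0,-1]]' 60
python3 st.py 557 -85 265
python3 - <<'E'
from bench import get_image
import cv2,numpy as np
a=get_image("side");cv2.imwrite("pics/g2.png",cv2.resize(a[100:350,130:380,::-1],None,fx=2.4,fy=2.4))
E
```

```text
t: 4.8
position: [529.2, 187.8, 265.9]
eef_rot: [0.998, 0.068, -0.0, 0.0]
wrist_force: [0.4, 0.5, -3.1]
width: 0.23
t 4.8 pos [529.2 187.8 265.9] F [ 0.4  0.5 -3.1] w 0.23 yaw 7.79 z [-5.e-04 -2.e-04 -1.e+00] q [ 0.34  0.22  1.73 -0.    1.19  0.2 ]
tool shift mm [ -9.4 274.    1. ]
```

View pics/g2.png

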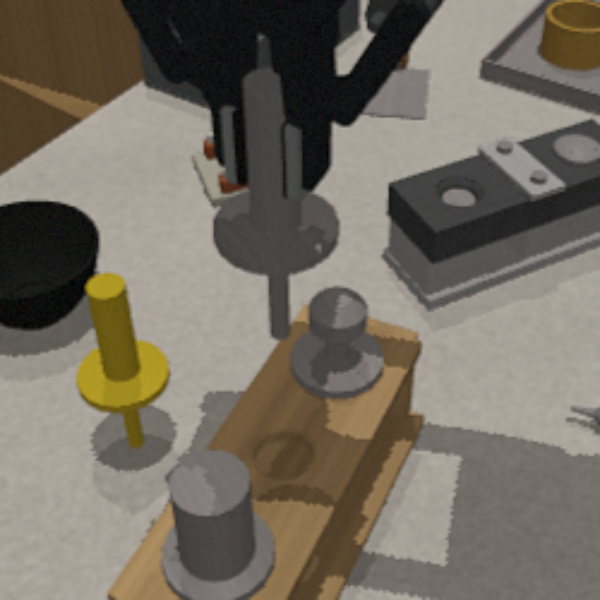

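```bash
python3 -c "
from h import *
print(atz('side',(247,239.6),175), proj('side',[529.3,187.8,174.3]))"
python3 -m creep '[[-0.0005,0.015,0,0,0,0,-1],[-0.0015,0.045,0,0,0,0,-1],[-0.003,0.085,0,0,0,0,-1],[-0.0045,0.13,0,0,0,0,-1],[-0.006,0.175,0,0,0,0,-1],[-0.0075,0.215,0,0,0,0,-1],[-0.0085,0.25,0.01,0,0,0,-1],[-0.0092,0.268,0.03,0,0,0,-1],[-0.0094,0.274,0.05,0,0,0,-1],[-0.0094,0.274,0.06,0,0,0,-1],[-0.0094,0.274,0.06,0,0,0,-1]]'
python3 st.py 557 -85 180
python3 - <<'E'
from bench import get_image
import cv2,numpy as np
f=lambda im,x,y,w,h,k:cv2.resize(im[y:y+h,x:x+w,::-1],None,fx=k,fy=k,interpolation=cv2.INTER_CUBIC)
cv2.imwrite("pics/b1.png",f(get_image("side"),260,80,140,140,4))
cv2.imwrite("pics/b1t.png",get_image("top")[:,:,::-1])
E
```

```text
[527.4 188.4 175. ] [246.  239.1]
t: 6.22
position: [556.6, -84.9, 205.5]
eef_rot: [0.998, 0.068, -0.001, -0.0]
wrist_force: [-0.2, 0.2, -2.6]
width: 0.238
t 6.22 pos [556.6 -84.9 205.5] F [-0.2  0.2 -2.6] w 0.238 yaw 7.79 z [-1.9e-03  3.0e-04 -1.0e+00] q [-0.15  0.29  1.79 -0.    1.07 -0.29]
tool shift mm [ 0.5  0.2 25.5]
```

View pics/b1.png

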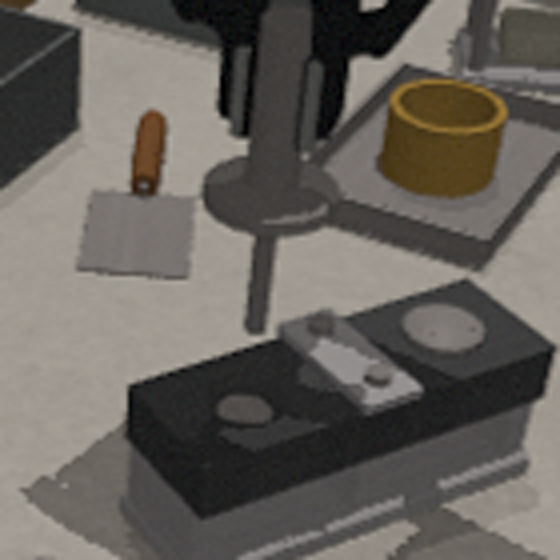

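View pics/b1t.png

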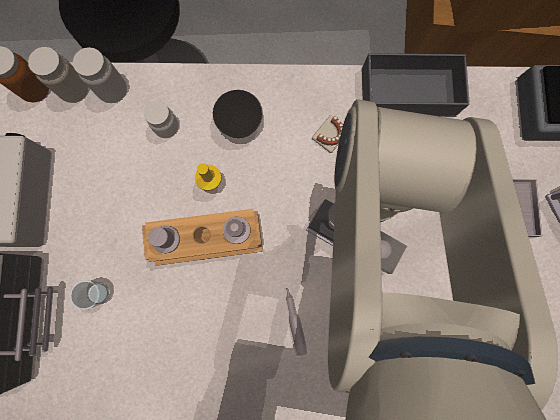

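```bash
python3 -c "
from h import *
print(proj('side',[556.6,-84.9,113.9]),proj('side',[557,-85,69.]),atz('side',(324.2,162),114))"
```

```text
[323.1 162. ] [320.5 182.8] [554.9 -85.8 114. ]
```

```bash
python3 -m creep '[[0.0005,0,0.008,0,0,0,-1],[0.001,0,0.02,0,0,0,-1],[0.001,0,0.03,0,0,0,-1],[0.001,0,0.036,0,0,0,-1],[0.001,0,0.038,0,0,0,-1],[0.001,0,0.038,0,0,0,-1]]' 100
python3 st.py 557 -85 160
python3 - <<'E'
from bench import get_image
import cv2,numpy as np
f=lambda im,x,y,w,h,k:cv2.resize(im[y:y+h,x:x+w,::-1],None,fx=k,fy=k,interpolation=cv2.INTER_CUBIC)
cv2.imwrite("pics/b2.png",f(get_image("side"),280,120,100,100,6))
E
```

```text
t: 7.08
position: [558.3, -84.7, 168.3]
eef_rot: [0.998, 0.068, -0.0, 0.0]
wrist_force: [-0.1, -1.1, -3.1]
width: 0.224
t 7.08 pos [558.3 -84.7 168.3] F [-0.1 -1.1 -3.1] w 0.224 yaw 7.79 z [-0. -0. -1.] q [-0.15  0.33  1.82 -0.    0.99 -0.29]
tool shift mm [-1.3  0.1  8.3]
```

View pics/b2.png

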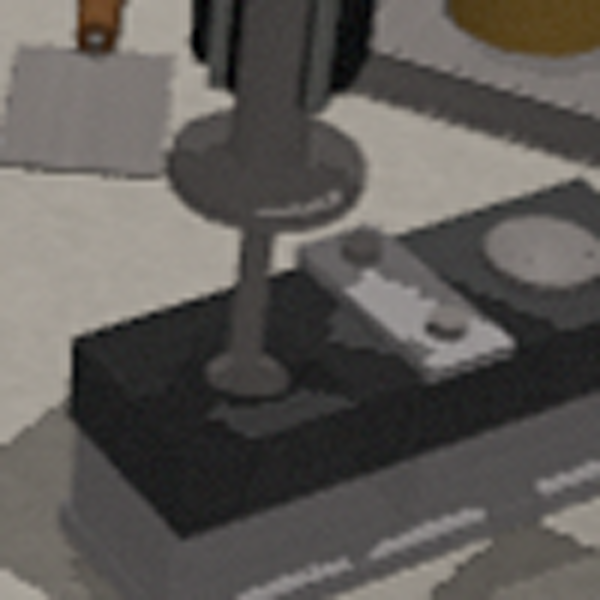

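```bash
python3 -m creep '[[-0.001,0,0.002,0,0,0,-1],[-0.001,0,0.004,0,0,0,-1],[-0.001,0,0.006,0,0,0,-1],[-0.001,0,0.008,0,0,0,-1],[-0.001,0,0.010,0,0,0,-1],[-0.001,0,0.012,0,0,0,-1],[-0.001,0,0.014,0,0,0,-1]]'
python3 st.py
```

```text
t: 8.0
position: [557.4, -84.9, 154.4]
eef_rot: [0.998, 0.068, 0.0, 0.0]
wrist_force: [-2.6, 0.3, 4.8]
width: 0.225
t 8.0 pos [557.4 -84.9 154.4] F [-2.6  0.3  4.8] w 0.225 yaw 7.8 z [ 3.e-04 -1.e-04 -1.e+00] q [-0.15  0.35  1.84 -0.    0.96 -0.29]
```

```bash
python3 -m creep '[[0,0,0.002,0,0,0,-1],[0,0,0.004,0,0,0,-1],[0,0,0.006,0,0,0,-1],[0,0,0.008,0,0,0,-1],[0,0,0.010,0,0,0,-1],[0,0,0.010,0,0,0,-1]]'
python3 st.py
```

```text
t: 8.75
position: [557.3, -84.8, 144.0]
eef_rot: [0.998, 0.068, -0.0, -0.0]
wrist_force: [-0.5, -0.5, 0.2]
width: 0.222
t 8.75 pos [557.3 -84.8 144. ] F [-0.5 -0.5  0.2] w 0.222 yaw 7.79 z [-0.  0. -1.] q [-0.15  0.36  1.84 -0.    0.94 -0.29]
```

```bash
python3 -m creep '[[0,0,0.0015,0,0,0,-1],[0,0,0.003,0,0,0,-1],[0,0,0.0045,0,0,0,-1],[0,0,0.006,0,0,0,-1],[0,0,0.007,0,0,0,-1],[0,0,0.008,0,0,0,-1]]'
python3 st.py;python3 - <<'E'
from bench import get_image
import cv2,numpy as np
f=lambda im,x,y,w,h,k:cv2.resize(im[y:y+h,x:x+w,::-1],None,fx=k,fy=k,interpolation=cv2.INTER_CUBIC)
cv2.imwrite("pics/b3.png",f(get_image("side"),280,120,100,100,6))
E
```

```text
t: 9.5
position: [557.3, -84.9, 136.2]
eef_rot: [0.998, 0.068, 0.0, 0.0]
wrist_force: [-0.9, -0.1, 4.5]
width: 0.229
t 9.5 pos [557.3 -84.9 136.2] F [-0.9 -0.1  4.5] w 0.229 yaw 7.79 z [ 1.e-04 -0.e+00 -1.e+00] q [-0.15  0.37  1.85 -0.    0.92 -0.29]
```

View pics/b3.png

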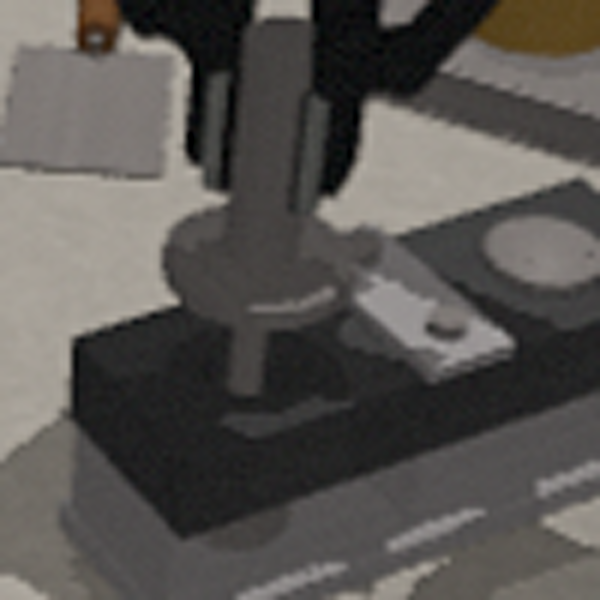

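```bash
python3 -m creep '[[0,0,0.0005,0,0,0,-1],[0,0,0.001,0,0,0,-1],[0,0,0.0015,0,0,0,-1],[0,0,0.0015,0,0,0,-1]]'
python3 st.py
```

```text
t: 10.05
position: [557.3, -84.8, 134.7]
eef_rot: [0.998, 0.068, 0.0, -0.0]
wrist_force: [-0.6, -0.6, 4.6]
width: 0.227
t 10.05 pos [557.3 -84.8 134.7] F [-0.6 -0.6  4.6] w 0.227 yaw 7.79 z [ 1.e-04  0.e+00 -1.e+00] q [-0.15  0.37  1.85  0.    0.92 -0.29]
```

```bash
python3 -m creep '[[0,0,0.0005,0,0,0,-1],[0,0,0.0005,0,0,0,-1]]'; python3 -m creep '[[0,0,0.0005,0,0,0,-1],[0,0,0.0005,0,0,0,-1]]'
python3 st.py
```

```text
t: 10.3
position: [557.3, -84.8, 134.3]
eef_rot: [0.998, 0.068, 0.0, 0.0]
wrist_force: [-0.4, -0.8, 3.6]
width: 0.227
t: 10.55
position: [557.3, -84.8, 133.7]
eef_rot: [0.998, 0.068, 0.0, -0.0]
wrist_force: [-0.4, 0.6, 2.9]
width: 0.225
t 10.55 pos [557.3 -84.8 133.7] F [-0.4  0.6  2.9] w 0.225 yaw 7.79 z [ 1.e-04  0.e+00 -1.e+00] q [-0.15  0.37  1.85  0.    0.92 -0.29]
```

```bash
python3 -m creep '[[0,0,0.0005,0,0,0,-1],[0,0,0.0005,0,0,0,-1]]'; python3 -m creep '[[0,0,0.0005,0,0,0,-1],[0,0,0.0005,0,0,0,-1]]'
```

```text
t: 10.8
position: [557.3, -84.9, 133.6]
eef_rot: [0.998, 0.068, 0.0, 0.0]
wrist_force: [-0.9, 0.0, 5.9]
width: 0.223
t: 11.05
position: [557.4, -84.9, 133.5]
eef_rot: [0.998, 0.068, 0.0, 0.0]
wrist_force: [-2.5, -0.0, 11.1]
width: 0.227
```

```bash
python3 -m creep '[[0,0,-0.003,0,0,0,-1],[0,0,-0.01,0,0,0,-1],[0,0,-0.025,0,0,0,-1],[0,0,-0.045,0,0,0,-1],[0,0,-0.07,0,0,0,-1],[0,0,-0.095,0,0,0,-1],[0,0,-0.115,0,0,0,-1],[0,0,-0.128,0,0,0,-1],[0,0,-0.132,0,0,0,-1],[0,0,-0.132,0,0,0,-1]]'
python3 st.py 529.5 187.8 265;python3 - <<'E'
from bench import get_image
import cv2,numpy as np
f=lambda im,x,y,w,h,k:cv2.resize(im[y:y+h,x:x+w,::-1],None,fx=k,fy=k,interpolation=cv2.INTER_CUBIC)
cv2.imwrite("pics/b4.png",f(get_image("side"),260,80,140,140,4))
E
```

```text
t: 12.3
position: [557.1, -84.8, 264.6]
eef_rot: [0.998, 0.068, -0.0, -0.0]
wrist_force: [0.3, 0.4, -2.5]
width: 0.227
t 12.3 pos [557.1 -84.8 264.6] F [ 0.3  0.4 -2.5] w 0.227 yaw 7.79 z [-4.e-04  1.e-04 -1.e+00] q [-0.15  0.23  1.73  0.    1.19 -0.29]
tool shift mm [   9.7 -273.8   -0.4]
```

View pics/b4.png

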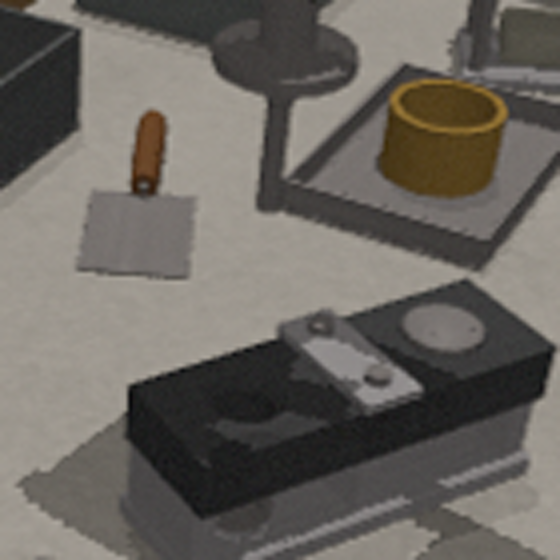

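The bore at (245,405) in the crop is now empty and dark. The pin's head shows below the link at (245,515). The punch is still held straight, so I'm taking it back to the rack.

```bash
python3 -m creep '[[0.0005,-0.015,0,0,0,0,-1],[0.0015,-0.045,0,0,0,0,-1],[0.003,-0.085,0,0,0,0,-1],[0.0045,-0.13,0,0,0,0,-1],[0.006,-0.175,0,0,0,0,-1],[0.0075,-0.215,0,0,0,0,-1],[0.009,-0.25,0,0,0,0,-1],[0.0095,-0.267,0,0,0,0,-1],[0.0097,-0.2738,0,0,0,0,-1],[0.0097,-0.2738,0,0,0,0,-1],[0.0097,-0.2738,0,0,0,0,-1]]'
python3 st.py 529.5 187.8 112;python3 - <<'E'
from bench import get_image
import cv2,numpy as np
from h import proj
f=lambda im,x,y,w,h,k:cv2.resize(im[y:y+h,x:x+w,::-1],None,fx=k,fy=k,interpolation=cv2.INTER_CUBIC)
cv2.imwrite("pics/r1.png",f(get_image("side"),180,180,140,140,4))
print(proj("side",[529.5,187.8,173.4]),proj("side",[529.5,187.8,82]))
E
```

```text
t: 13.72
position: [529.9, 186.9, 264.7]
eef_rot: [0.998, 0.068, -0.0, 0.0]
wrist_force: [0.6, 0.9, -2.1]
width: 0.227
t 13.72 pos [529.9 186.9 264.7] F [ 0.6  0.9 -2.1] w 0.227 yaw 7.74 z [-1.e-04 -4.e-04 -1.e+00] q [ 0.34  0.22  1.73 -0.    1.18  0.2 ]
tool shift mm [ -0.2  -1.  152.7]
[245.8 239.6] [247.9 288.7]
```

View pics/r1.png

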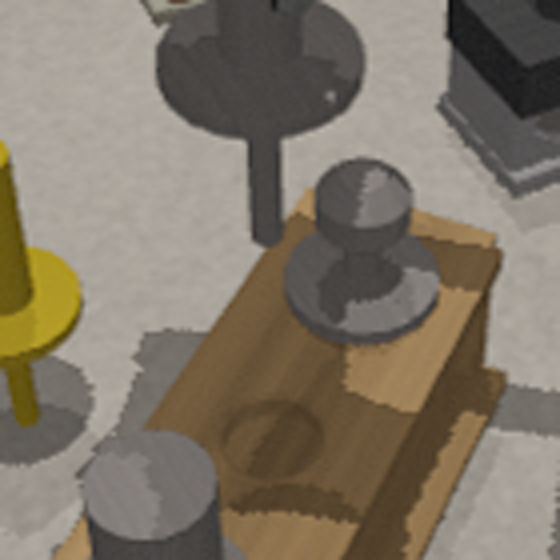

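```bash
python3 -m creep '[[0,-0.0005,0.008,0,0,0,-1],[0,-0.0005,0.025,0,0,0,-1],[0,-0.0005,0.045,0,0,0,-1],[0,-0.0005,0.065,0,0,0,-1],[0,-0.0005,0.08,0,0,0,-1],[0,-0.0005,0.09,0,0,0,-1],[0,-0.0005,0.1,0,0,0,-1],[0,-0.0005,0.11,0,0,0,-1],[0,-0.0005,0.12,0,0,0,-1],[0,-0.0005,0.13,0,0,0,-1],[0,-0.0005,0.14,0,0,0,-1],[0,-0.0005,0.145,0,0,0,-1]]'
python3 st.py 529.5 187.8 111.6
```

```text
t: 15.28
position: [529.4, 188.1, 119.0]
eef_rot: [0.998, 0.068, -0.0, 0.0]
wrist_force: [-0.4, -0.3, -2.6]
width: 0.227
t 15.28 pos [529.4 188.1 119. ] F [-0.4 -0.3 -2.6] w 0.227 yaw 7.79 z [-8.e-04 -3.e-04 -1.e+00] q [0.34 0.39 1.86 0.   0.89 0.2 ]
tool shift mm [0.1 0.3 7.4]
```

```bash
python3 -m creep '[[0,0,0.002,0,0,0,-1],[0,0,0.004,0,0,0,-1],[0,0,0.006,0,0,0,-1],[0,0,0.007,0,0,0,-1],[0,0,0.0075,0,0,0,-1],[0,0,0.0075,0,0,0,-1]]'
python3 st.py 529.5 187.8 111.6
```

```text
t: 16.02
position: [529.7, 188.2, 112.3]
eef_rot: [0.998, 0.068, 0.0, -0.0]
wrist_force: [-0.8, 0.3, -3.1]
width: 0.228
t 16.02 pos [529.7 188.2 112.3] F [-0.8  0.3 -3.1] w 0.228 yaw 7.79 z [ 1.e-04  0.e+00 -1.e+00] q [ 0.34  0.4   1.87 -0.    0.87  0.2 ]
tool shift mm [-0.3  0.4  0.7]
```

Not seated yet because there's no contact. I'll lower it slightly more, then release.

```bash
python3 -m creep '[[0,0,0.0005,0,0,0,-1],[0,0,0.001,0,0,0,-1],[0,0,0.001,0,0,0,-1]]'; python3 st.py
```

```text
t: 16.4
position: [529.8, 188.3, 111.7]
eef_rot: [0.998, 0.068, 0.0, -0.0]
wrist_force: [-1.6, -1.3, 4.3]
width: 0.225
t 16.4 pos [529.8 188.3 111.7] F [-1.6 -1.3  4.3] w 0.225 yaw 7.79 z [ 3.e-04  1.e-04 -1.e+00] q [ 0.34  0.4   1.87 -0.    0.87  0.2 ]
```

Seated: the force has changed to an upward 4 N. Opening the gripper, then going straight up.

```bash
python3 -m creep '[[0,0,0,0,0,0,0],[0,0,0,0,0,0,0.5],[0,0,0,0,0,0,1],[0,0,0,0,0,0,1],[0,0,0,0,0,0,1],[0,0,0,0,0,0,1],[0,0,0,0,0,0,1]]'; python3 st.py
python3 -m creep '[[0,0,-0.005,0,0,0,1],[0,0,-0.02,0,0,0,1],[0,0,-0.045,0,0,0,1],[0,0,-0.075,0,0,0,1],[0,0,-0.105,0,0,0,1],[0,0,-0.135,0,0,0,1],[0,0,-0.16,0,0,0,1],[0,0,-0.175,0,0,0,1],[0,0,-0.18,0,0,0,1],[0,0,-0.18,0,0,0,1]]'
python3 - <<'E'
from bench import get_image
import cv2
cv2.imwrite("pics/f_s.png",get_image("side")[:,:,::-1])
E
```

```text
t: 17.27
position: [529.6, 188.2, 111.3]
eef_rot: [0.998, 0.068, -0.0, 0.0]
wrist_force: [-0.5, 0.1, 0.6]
width: 0.999
t 17.27 pos [529.6 188.2 111.3] F [-0.5  0.1  0.6] w 0.999 yaw 7.79 z [-1.e-04 -0.e+00 -1.e+00] q [0.34 0.4  1.87 0.   0.87 0.2 ]
t: 18.52
position: [529.5, 188.2, 291.0]
eef_rot: [0.998, 0.068, -0.0, 0.0]
wrist_force: [-0.9, 0.2, 0.5]
width: 1.001
```

View pics/f_s.png

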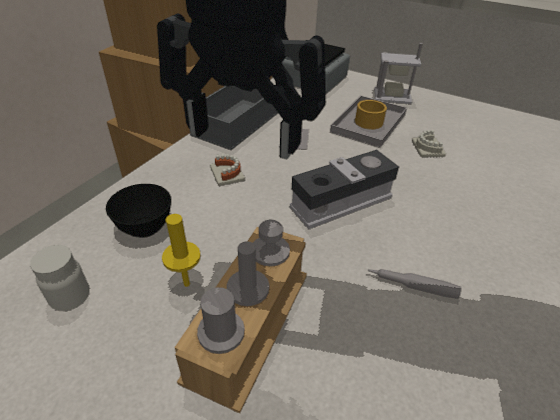

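```bash
python3 -c "
import cv2
a=cv2.imread('pics/f_s.png');cv2.imwrite('pics/f_z.png',cv2.resize(a[150:225,285:405],None,fx=6,fy=6,interpolation=cv2.INTER_CUBIC))
b=cv2.imread('pics/side0.png');cv2.imwrite('pics/f_y.png',cv2.resize(cv2.hconcat([a[215:345,180:310],b[215:345,180:310]]),None,fx=3,fy=3))"
```

```text
(no output)
```

View pics/f_z.png

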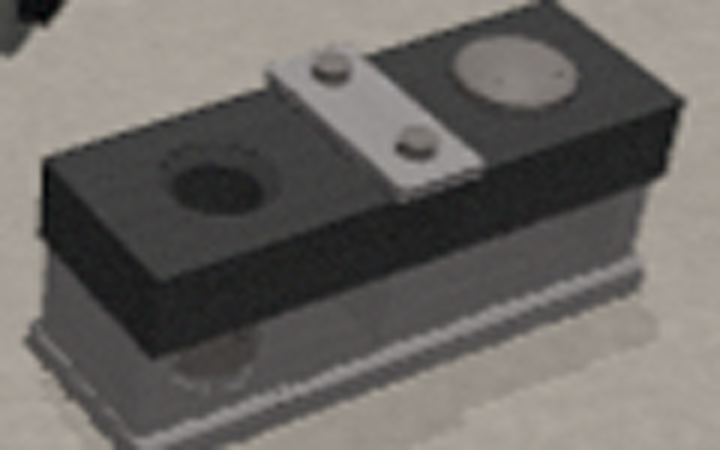

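View pics/f_y.png

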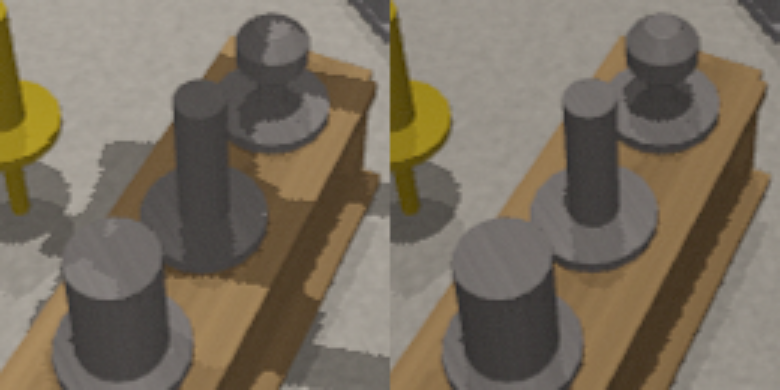

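The pictures show the bore empty, the pin's head low under the link, and the punch hanging as it was at the start (left is now, right is the start).

```bash
python3 -c "
from bench import manip; print(manip.hand_in())"
```

```text
the job is handed in; nothing more can be done
None
```

The stuck pin is driven out below the link, the slim punch is back in the rack's middle hole with the gripper off it, and the job is handed in. It took about 18.5 s of the 61 s allowed.

- **Driving the pin:** I pushed it against about 8 N until it stopped moving and the force began to rise. The punch tip was then about 42 mm above the bench, which puts the pin at about 28 mm, past the 24 mm it needs to be clear.
- **Last checks:**
  - In the last side picture the bore is dark and empty, with the pin's head low under the link. The domed pin looks as it did at the start.
  - The punch hangs as it did at the start, and its neighbours and the yellow look-alike have not moved.
  - The gripper is fully open about 180 mm above its grasp height, with wrist force near zero.
- **Disagreements:** measured tip positions differed from the expected ones by no more than about 2 mm, and no check failed. I took no final top-camera picture, because the arm blocked that view of the link while I worked there.

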